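# Rock the stuck lid out of the sugar canister and hold it clear of the rim

## Task

The lid of the oblong stoneware canister has stuck, and pulled straight up it brings the whole canister with it. Grip its handle and rock the lid from side to side until it frees, with the canister standing where it is on the counter and nothing around it knocked about. Finish while holding the lid level over the mouth, just clear of the rim (bottom of its plug 1 to 4 cm above it), so that I can wipe the rim underneath: do not put it down or let go.

Things in the scene. Friction and masses are not known exactly. Their poses are not given: they have to be found in the camera images.
- canister: Oblong white stoneware canister, loose on the counter, about 1.5 kg: 180 mm along its y, 120 mm along its x, shoulder 92 mm high, raised collar round the mouth up to 104 mm (outside 75 x 69 mm; opening 66 mm along y, 57 mm along x, straight walls). Origin: centre of its underside; z up. It slides or tips if pushed hard.
- lid: Its wooden lid, 0.14 kg; axes as the canister's while seated. Origin: centre of its plug's underside, when seated 76 mm above the canister's underside, 28 mm below the rim. In its frame: plug 51 x 53 mm, z 0 to 28 mm; board 76 mm along x, 84 mm along y, z 28 to 39 mm, resting on the rim; handle block 24 mm along x, 44 mm along y, z 39 to 76 mm.
- mouth (a point): Centre of the canister's mouth, in the plane of its rim, 104 mm above its underside; axes as the canister.
- handle (a point): Middle of the lid's handle, 58 mm above the lid's origin: where to grip it, fingers on the two flat faces across y, 44 mm apart; the board's top is 19 mm below this point, the handle's top 18 mm above it.
- small_canister: A smaller square canister of the same set, 100 x 100 mm, 121 mm tall with its round knob, loose, 0.8 kg; stays as it is. Origin: centre of its underside.
- espresso_cup: White espresso cup, 60 x 87 mm with its handle, 56 mm tall, loose bystander. Origin: centre of its underside.
- pen: Black ball pen lying flat, 141 mm long, 9 mm thick, loose bystander. Origin: under its middle.
- gasket (a point): Lid's gasket centre, 16 mm above the lid's origin. It grips the mouth's two y end walls, 33 mm out, by friction, about 11 N at each end: both sliding up together exceed the canister's weight. Tilting the lid about its x, one y end up and then the other by 0.1 to 0.2 rad (some 0.7 N m), lets it creep up a little each time; an end is free once it has risen about 13 mm.

How it is judged (in metres and radians):
On the way:
1. the lid is rocked in the mouth: gripped and tilted by 0.06 rad or more while its plug is still 8 mm or more inside (angle between lid's own z axis and vertical above 0.06 rad and z of lid in the frame of mouth below -0.008 m and contact force between the fingers and lid above 1 N), for 0.05 s.
At the end, for the whole second after the job is handed in: The fingers hold the lid still over the mouth, level to 0.15 rad and centred to 25 mm, the underside of its plug 4 to 45 mm above the rim and touching the canister nowhere; the canister stands flat on the counter within 50 mm of where it was (z of lid in the frame of mouth between 0.004 and 0.045 m and horizontal distance between lid and mouth below 0.025 m and angle between lid's own z axis and vertical below 0.15 rad and linear speed of lid below 0.02 m/s and contact force between the fingers and lid above 1 N and contact force between lid and canister below 0.05 N and height (world z) of canister below 0.003 m and angle between canister's own z axis and vertical below 0.02 rad and distance of canister from where it was at the start of the episode below 0.05 m); the arm keeps its last pose, push and grip.
It fails at once if the canister is lifted off the counter (6 mm) or tipped up (0.07 rad) (height (world z) of canister above 0.006 m or angle between canister's own z axis and vertical above 0.07 rad).
It fails at once if the smaller canister, the cup or the pen is knocked away (30 mm) (distance of any of small_canister, espresso_cup, pen from where it was at the start of the episode above 0.03 m).
It also fails if it takes over 42 s, if anything falls off the work surface, if the arm or the gripper's body presses on something with over 40 N, if the wrist force passes 120 N, or if a joint passes its speed limit or range.

## Robot

A 6-joint arm with a two-finger parallel gripper is mounted at the origin on a cart in front of the work surface, level with it; the furniture and walls round the work are solid. World frame = base frame: x ahead of the robot, y to its left, z up, the work surface at z = 0. Lengths are in mm, angles in degrees, forces in N, time in s.
With the tool pointing down it reaches from about 400 to 825 mm from the base axis. Payload 7 kg.
Tool frame: the origin (TCP) lies between the finger pads; the fingertips stand 19 mm ahead of it and the grasp point (between the pads) is the TCP; z points along the fingers, y is the line along which they close (so a half turn about z gives the same grasp; the last joint's range is limited). The gripper opens to 88 mm and grips with 3 to 60 N. Pads are 19 mm wide; open, the fingers measure 130 mm over their backs; the gripper's body (78 mm by 193 mm) begins 47 mm behind the grasp point.
Start: joints at [86.007, 20.546, 0.682, 0, -70.136, -16.507], TCP at [236.402, 632.226, 245.561] pointing down, gripper open.
Joint ranges: [-176.03, 176.03], [-82.01, 121.73], [-58.28, 71.71], [-173.87, 95.51], [-174.79, -0.11], [-173.66, 173.66]. Speed limits (degrees/s): [136.94, 136.94, 172.46, 180, 180, 180].

## Interface

Orientations are given as a 3x3 rotation matrix whose columns are the frame's x, y, z axes.
In Python, from station import manip, camera, camera_info, workorder gives the robot as it stands. The module is installed in compiled form; this text tells all that it offers. Calls block until the motion is done:
- manip.move_to(position, orientation): joint-space move of the TCP to a pose.
- manip.line_to(position, orientation=None, feed=150): straight line of the TCP; orientation=None keeps the orientation; feed is the mean speed in mm/s.
- manip.move_joints(angles): joint-space move.
- manip.command_gripper(opening, grip_force=None): opening from 0.0 (shut) to 1.0 (fully open); grip_force is the grip in N (None keeps the last); returns when the fingers have stopped.
- manip.sleep(seconds).
- manip.ik(position, orientation): joint angles nearest the present ones, or None.
- camera(name): name is "scene" or "top" or "wrist"; returns the picture (400x640x3 uint8, blue, green, red); there is no depth.
- camera_info(name): a dict with "camera_matrix" (3x3 intrinsics, pixels), "R" (3x3) and "t" (3): a world point X has camera coordinates R X + t; the wrist camera has in their place "hand_eye" (4x4, takes a point from camera to tool coordinates, whose origin is the TCP and whose axes are the flange's). Camera axes: x right, y down, z forward; pixel columns grow to the right and rows downward; lengths in mm; the calibration is good to about 2 mm. A picture is of the moment at which its call begins: read the wrist's pose just before it. camera_info takes no time and is no camera call.
A pose or a line that the arm cannot do raises manip.MotionError and nothing moves.
- workorder.job_done(): hands the job in; it is judged then, once.
Readings, each from a call of its own:
- manip.get_time_s(): time.
- manip.get_joint_pos(): joint angles.
- manip.get_qvel(): joint speeds.
- manip.get_effort(): joint torques, N m.
- manip.get_eef_pos(): TCP position.
- manip.get_tcp_rot(): TCP orientation.
- manip.get_wrist_force(): force on the tool from outside, world axes, zero at the start.
- manip.get_torque(): the same for the moment, N m.
- manip.get_finger_gap(): opening from 0.0 (shut) to 1.0 (fully open).
- manip.get_gripper_force(): force on a finger pad.
Only numpy, scipy, OpenCV 4.12 (cv2) and the standard library are available. Lean on these libraries where they do the work, as an engineer would, in place of code of your own. Each camera call takes 0.05 s, during which the arm holds its last target. There are 200 camera calls.

## Working session

There is one attempt and no reset: what is moved stays moved. The work goes in short steps, each a Python script; the robot and the scene stay as the last script left them, time stands still between calls to the robot, and variables do not carry over. Pictures are saved under pics/ and viewed, at most 10 in all, crops included, and the job is handed in when it is done.

```bash
mkdir -p pics; python3 - <<'E'
from station import manip, camera, camera_info
import cv2, numpy as np
for n in ["scene","top"]:
    cv2.imwrite(f"pics/{n}0.png",camera(n))
    i=camera_info(n); print(n,np.round(i["camera_matrix"],1).tolist(),np.round(i["R"],3).tolist(),np.round(i["t"],1).tolist())
print(camera_info("wrist")); print(manip.get_time_s(), manip.get_tcp_rot(), manip.get_finger_gap())
E
```

```text
scene [[384.5, 0.0, 320.3], [0.0, 384.5, 198.8], [0.0, 0.0, 1.0]] [[-0.901, -0.434, -0.014], [-0.276, 0.595, -0.755], [0.336, -0.676, -0.655]] [396.1, 359.0, 868.8]
top [[512.9, 0.0, 319.9], [0.0, 512.9, 202.1], [0.0, 0.0, 1.0]] [[0.027, -1.0, -0.016], [-0.984, -0.024, -0.176], [0.176, 0.02, -0.984]] [-201.1, 546.0, 1293.0]
{'camera_matrix': array([[332.51930442,   0.        , 316.61895535],
       [  0.        , 332.51930442, 202.29221219],
       [  0.        ,   0.        ,   1.        ]]), 'hand_eye': array([[-2.32755492e-04, -9.62241483e-01, -2.72197123e-01,
         7.33959860e+01],
       [ 9.99999954e-01, -2.76915972e-04,  1.23824066e-04,
         3.09884214e-02],
       [-1.94524384e-04, -2.72197081e-01,  9.62241503e-01,
        -1.40613327e+02],
       [ 0.00000000e+00,  0.00000000e+00,  0.00000000e+00,
         1.00000000e+00]])}
0.1 [[ 9.36649329e-01 -3.50268277e-01 -4.10986845e-04]
 [-3.50268504e-01 -9.36648319e-01 -1.37897543e-03]
 [ 9.80612115e-05  1.43557216e-03 -9.99998965e-01]] 0.9999835562775601
```

View pics/scene0.png

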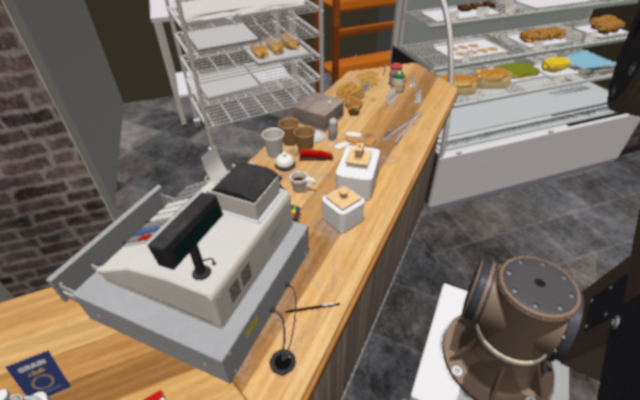

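View pics/top0.png

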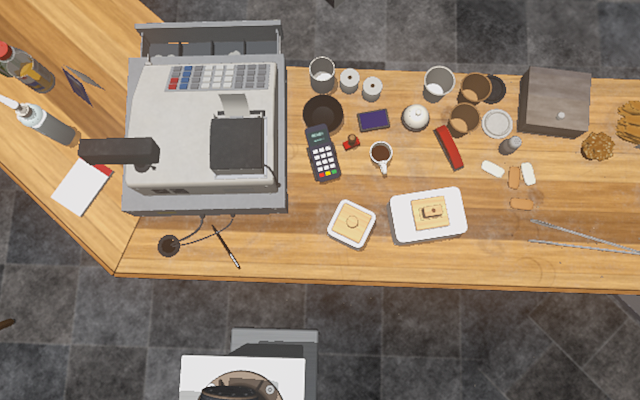

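The scene shows the oblong canister with its lid at top-view (428,214), the small canister at (352,223), the cup at (380,152) and the pen at (226,247). Next I'll measure the shapes.

```bash
cat > h.py <<'E'
from station import manip, camera, camera_info, workorder
import cv2, numpy as np
def ray(uv,n=None,pose=None):
    i=camera_info(n); K=np.array(i["camera_matrix"])
    d=np.linalg.inv(K)@np.array([uv[0],uv[1],1.])
    if n=="wrist":
        p,R=pose; H=np.array(i["hand_eye"]); return p+R@H[:3,3], R@H[:3,:3]@d
    R=np.array(i["R"]); t=np.array(i["t"]); return -R.T@t, R.T@d
def onz(uv,z,n,pose=None):
    o,d=ray(uv,n,pose); return (o+d*(z-o[2])/d[2])
def rect(mask,seed):
    k,l=cv2.connectedComponents(mask.astype(np.uint8))
    m=(l==l[seed[1],seed[0]]).astype(np.uint8)
    c=max(cv2.findContours(m,cv2.RETR_EXTERNAL,cv2.CHAIN_APPROX_NONE)[0],key=cv2.contourArea)
    return c
def rectz(c,z,n,pose=None):
    P=np.array([onz(q,z,n,pose)[:2] for q in c[:,0,:]],np.float32)
    return cv2.minAreaRect(P)
E
python3 - <<'E'
from h import *
im=cv2.imread("pics/top0.png"); hsv=cv2.cvtColor(im,cv2.COLOR_BGR2HSV)
cv2.imwrite("pics/crop.png",cv2.resize(im[130:260,310:490],None,fx=4,fy=4,interpolation=cv2.INTER_NEAREST))
white=(hsv[...,1]<40)&(hsv[...,2]>190)
print("canister",rectz(rect(white,(400,220)),92,"top"))
print("small",rectz(rect(white,(333,223)),80,"top"))
wood=(hsv[...,1]>60); 
m=wood.copy()
print("board",rectz(rect(m,(428,200)),115,"top"))
print(hsv[214,385:480].tolist()[::3])
E
```

```text
canister ((519.9122314453125, -459.49688720703125), (120.76032257080078, 180.4927978515625), 10.418607711791992)
small ((493.4134826660156, -268.11480712890625), (100.14299774169922, 100.62816619873047), 65.00023651123047)
board ((519.02197265625, -458.9412536621094), (74.91694641113281, 82.9169692993164), 10.258381843566895)
[[14, 100, 153], [12, 33, 131], [14, 47, 120], [0, 2, 233], [0, 2, 232], [0, 2, 232], [0, 2, 232], [0, 2, 232], [0, 2, 232], [9, 9, 190], [23, 73, 235], [22, 76, 236], [21, 84, 221], [13, 96, 130], [18, 90, 240], [18, 90, 238], [19, 91, 232], [16, 103, 213], [15, 103, 193], [23, 75, 219], [25, 69, 233], [174, 6, 218], [0, 2, 232], [10, 3, 232], [0, 3, 232], [0, 2, 232], [135, 2, 237], [15, 138, 172], [14, 117, 177], [14, 123, 178], [15, 111, 179], [15, 122, 176]]
```

View pics/crop.png

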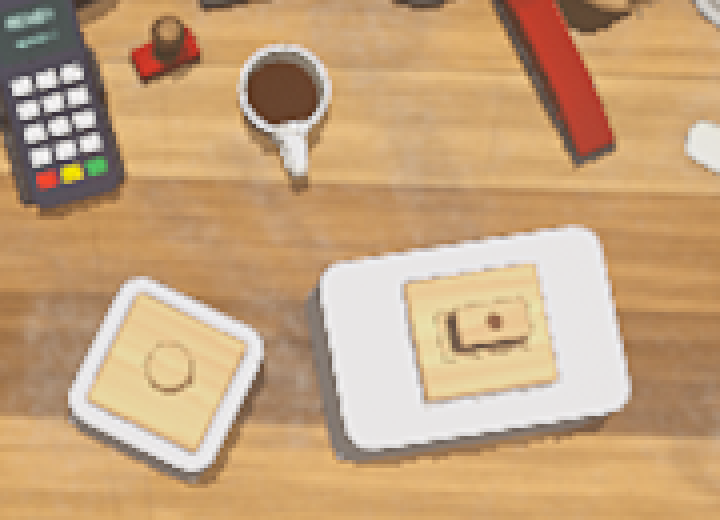

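The masks fit the known sizes well: canister centre ≈ (519.5, -459.2), y axis at 100.3°. The cash register stands in the direct path, so I'll lift, retract and swing in front of it.

```bash
cat >> h.py <<'E'
C=np.array([519.5,-459.2]); YAW=np.radians(10.3)
def frame(yaw=YAW,s=1):
    u=np.array([-np.sin(yaw),np.cos(yaw),0])*s; z=np.array([0,0,-1.]); return np.c_[np.cross(u,z),u,z]
E
python3 - <<'E'
from h import *
R0=manip.get_tcp_rot()
r=430/675; p=manip.get_eef_pos()
for z in (400,450,500): print(z,manip.ik(p*[r,r,0]+[0,0,z],R0), manip.ik(p*[1,1,0]+[0,0,z],R0))
for s in (1,-1):
  for z in (300,140): print(s,z,manip.ik(np.r_[C,z],frame(s=s)))
  for a in (.2,-.2):
    c,q=np.cos(a),np.sin(a); F=frame(s=s)
    print(a,manip.ik(np.r_[C,140],F@np.array([[1,0,0],[0,c,-q],[0,q,c]])))
for uv in ((286,212),(125,212),(113,275)): print(onz(uv,0,"top"))
E
```

```text
400 [ 9.59780408e+01 -7.35515006e+00 -1.18464278e+01 -3.17425785e-02
 -8.55848503e+01 -2.64793192e+01] [ 8.60085107e+01  1.77970505e+01  1.62508089e+01 -1.79968686e-02
 -8.85342155e+01 -1.65117807e+01]
450 [ 9.59780408e+01 -7.47308542e+00 -5.76031840e+00 -3.16638123e-02
 -9.17888941e+01 -2.64827513e+01] [ 8.60085107e+01  1.79350670e+01  2.26286499e+01 -1.80536136e-02
 -9.47740396e+01 -1.65137436e+01]
500 [ 9.59780407e+01 -7.07681034e+00  7.74575970e-01 -3.19537510e-02
 -9.79275125e+01 -2.64861698e+01] [ 8.60085106e+01  1.86703172e+01  2.99096628e+01 -1.83479036e-02
 -1.01319802e+02 -1.65158425e+01]
1 300 [-25.4154587   20.8434542    8.13493527   0.         -77.29148108
 -54.2845413 ]
1 140 [-25.4154587   26.50935506  -4.39495902   0.         -59.09568592
 -54.2845413 ]
0.2 [-20.57871944  22.18943014 -18.04707609  14.03090832 -44.69146626
 -68.68454829]
-0.2 [-30.23099004  31.73595014   7.40251466  -9.06711794 -73.3697045
 -46.28331263]
-1 300 [-25.4154587   20.8434542    8.13493527   0.         -77.29148108
 125.7154587 ]
-1 140 [-25.4154587   26.50935506  -4.39495902   0.         -59.09568592
 125.7154587 ]
0.2 [-30.23099004  31.73595014   7.40251466  -9.06711794 -73.3697045
 133.71668737]
-0.2 [-20.57871944  22.18943014 -18.04707609  14.03090832 -44.69146626
 111.31545171]
[529.97504388 -95.34930394   0.        ]
[519.36205208 341.70354331   0.        ]
[349.60436032 357.816531     0.        ]
```

```bash
python3 - <<'E'
from h import *
p=manip.get_eef_pos(); R0=manip.get_tcp_rot(); r=430/675
manip.line_to(p*[1,1,0]+[0,0,450],feed=250)
manip.line_to(p*[r,r,0]+[0,0,450],feed=250)
q=np.array(manip.get_joint_pos()); q[0]=-22; q[5]=-54
manip.move_joints(q)
print(manip.get_time_s(),manip.get_eef_pos())
manip.move_to(np.r_[C,290],frame())
pos=manip.get_eef_pos(); R=manip.get_tcp_rot(); print(manip.get_time_s(),pos,manip.get_wrist_force())
im=camera("wrist"); cv2.imwrite("pics/w1.png",im); np.savez("w1.npz",pos=pos,R=R)
E
```

```text
4.8083 [ 285.90833398 -321.8811752   449.38453992]
6.0083 [ 519.42780369 -459.16260167  291.67951642] [ 0.21546692 -0.28644293  0.02938827]
```

View pics/w1.png

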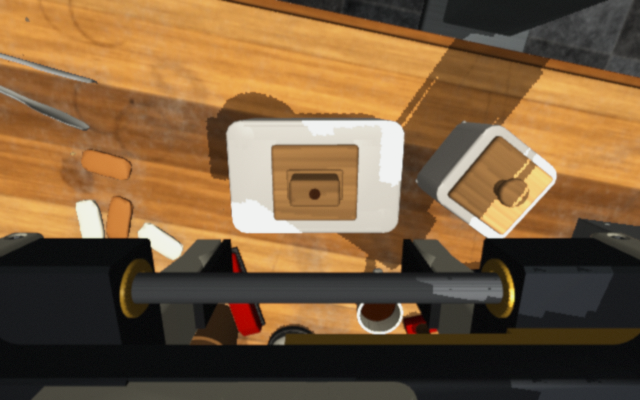

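The wrist view shows the canister square to the gripper, with the board at about (315,182) and the handle's top at (315,189). I'll check the centre against this view.

```bash
python3 - <<'E'
from h import *
d=np.load("w1.npz"); pose=(d["pos"],d["R"]); im=cv2.imread("pics/w1.png")
hsv=cv2.cvtColor(im,cv2.COLOR_BGR2HSV)
w=((hsv[...,1]<50)&(hsv[...,2]>140)).astype(np.uint8)
c=rect(w,(250,150)); print("can",rectz(c,92,"wrist",pose))
wood=(hsv[...,1]>70)
c=rect(wood,(285,160)); print("board",cv2.boundingRect(c),rectz(c,115,"wrist",pose))
print("handle top ctr",onz((315,189),152,"wrist",pose))
E
```

```text
can ((517.5380859375, -461.69403076171875), (118.8644027709961, 179.67007446289062), 10.310829162597656)
board (272, 145, 86, 75) ((517.192626953125, -461.9645690917969), (73.8624038696289, 82.90948486328125), 10.348678588867188)
handle top ctr [ 513.99869386 -461.90212123  152.        ]
```

```bash
sed -i 's/^C=np.array.*; YAW/C=np.array([518.4,-460.6]); YAW/' h.py; python3 - <<'E'
from h import *
manip.line_to(np.r_[C,200],frame(),feed=150)
manip.line_to(np.r_[C,137],frame(),feed=60); manip.sleep(.2)
print(manip.get_time_s(),manip.get_eef_pos(),manip.get_wrist_force(),manip.get_torque())
manip.command_gripper(0.0,60); manip.sleep(.3)
print(manip.get_time_s(),manip.get_finger_gap()*88,manip.get_gripper_force(),manip.get_eef_pos(),manip.get_wrist_force(),manip.get_torque())
E
```

```text
8.2083 [ 518.52682052 -460.69149486  137.414236  ] [ 0.14746143  0.62153322 -0.73748141] [ 0.02209565 -0.18236464 -0.03702547]
9.2833 43.958670320230254 59.99675452709198 [ 518.58158193 -461.2169063   137.05127278] [ 0.07113273 -5.41065861 -2.56921747] [-1.69127989 -0.41476857  0.10242267]
```

The grip is sound: gap 44 mm at 60 N. Now I'll start rocking with a step helper that logs the gasket ends' heights and the force.

```bash
cat >> h.py <<'E'
from scipy.spatial.transform import Rotation as Ro
C2=np.array([518.4,-461.6]); RZ=Ro.from_euler('z',YAW).as_matrix()
def rock(a,b,feed=20,lim=-12,y=0.):
    """gasket ends (canister y -33 / +33) raised to a / b mm; False if pulling too hard"""
    th=np.arcsin((b-a)/66); L=RZ@Ro.from_euler('x',th).as_matrix()
    p=np.r_[C2,92+(a+b)/2]+RZ@[0,y,0]+L@[0,0,45]
    manip.line_to(p,L@RZ.T@frame(),feed=feed)
    L=manip.get_tcp_rot()@frame().T@RZ; th=np.arcsin(L[2,1])
    g=RZ.T@(manip.get_eef_pos()-L@[0,0,45]-np.r_[C2,92])
    F=RZ.T@manip.get_wrist_force(); M=RZ.T@manip.get_torque()
    print(f"{manip.get_time_s():.2f} cmd {a} {b} got {g[2]-33*np.sin(th):.1f} {g[2]+33*np.sin(th):.1f} y {g[1]:.1f} th {th:.3f} F",F.round(1),"M",M.round(2))
    return F[2]>lim
E
python3 - <<'E'
from h import *
for a,b in ((-.3,2),(-.5,4),(-.5,6),(-.5,8),(-.5,9.5)):
    if not rock(a,b): print("pull!"); break
manip.sleep(.2); rock(a,b)
cv2.imwrite("pics/w2.png",camera("wrist")); cv2.imwrite("pics/s2.png",camera("scene")[140:240,270:430])
E
```

```text
9.57 cmd -0.3 2 got -0.0 2.3 y 0.6 th 0.036 F [0.1 4.6 2.9] M [ 0.83 -0.23  0.09]
9.82 cmd -0.5 4 got 0.1 4.7 y 0.5 th 0.069 F [0.3 3.9 5.3] M [ 1.29 -0.19  0.08]
10.07 cmd -0.5 6 got 0.4 6.9 y 0.5 th 0.099 F [0.3 4.2 8.3] M [ 1.73 -0.33  0.04]
10.32 cmd -0.5 8 got 0.4 8.9 y 0.7 th 0.130 F [-0.4  5.3  7.5] M [ 1.78 -0.37 -0.05]
10.57 cmd -0.5 9.5 got 0.4 10.5 y 0.7 th 0.153 F [0.3 4.7 7.4] M [ 1.64 -0.32 -0.03]
11.02 cmd -0.5 9.5 got 0.5 10.5 y 0.7 th 0.152 F [-0.3  4.2  7.1] M [ 1.34 -0.3  -0.03]
```

```bash
python3 - <<'E'
from h import *
for a,b in ((2,9.5),(4,9.3),(6,9.2),(8,9),(10,9),(12,9),(14,9),(16,9),(18,9)):
    if not rock(a,b,y=.5): print("pull!"); break
manip.sleep(.2); rock(a,b,y=.5)
E
```

```text
11.40 cmd 2 9.5 got 1.7 9.2 y 0.9 th 0.114 F [ 1.9  0.5 -1.9] M [-0.8  -0.79 -0.15]
11.65 cmd 4 9.3 got 3.2 8.6 y 1.1 th 0.082 F [ 1.8 -0.7 -4.6] M [-0.52 -0.94 -0.18]
11.90 cmd 6 9.2 got 5.3 8.6 y 1.0 th 0.051 F [ 0.1 -0.  -6.8] M [-0.45 -0.67 -0.16]
12.15 cmd 8 9 got 7.3 8.5 y 1.0 th 0.017 F [ 1.2 -0.7 -9.2] M [-0.13 -0.46 -0.07]
12.40 cmd 10 9 got 9.4 8.6 y 0.9 th -0.013 F [-0.1 -1.3 -8.2] M [ 0.11 -0.11 -0.05]
12.65 cmd 12 9 got 11.3 8.4 y 1.1 th -0.043 F [ -0.4  -0.4 -12.7] M [ 0.04  0.2  -0.04]
pull!
13.10 cmd 12 9 got 11.4 8.5 y 0.8 th -0.044 F [ -1.9   1.2 -12.9] M [ 0.72  0.61 -0.02]
```

The pull reached 12.9 N, so I'm biasing the pivot end lower before continuing.

```bash
python3 - <<'E'
from h import *
for a,b in ((12,8),(12.5,7.3),(14,7),(15.5,6.7),(17,6.5),(18,6.5)):
    if not rock(a,b,y=.5): print("pull!"); break
manip.sleep(.2); rock(a,b,y=.5)
cv2.imwrite("pics/s3.png",cv2.resize(camera("scene")[130:240,270:430],None,fx=4,fy=4))
E
```

```text
13.35 cmd 12 8 got 14.0 9.8 y -0.4 th -0.063 F [ 0.5  0.  -0.7] M [ 0.22 -0.21 -0.02]
13.60 cmd 12.5 7.3 got 14.5 9.1 y -0.3 th -0.081 F [ 0.6  0.5 -1. ] M [ 0.39 -0.16  0.  ]
13.85 cmd 14 7 got 14.7 7.7 y 0.4 th -0.107 F [-0.1 -1.3 -1.5] M [ 0.39 -0.2   0.03]
14.10 cmd 15.5 6.7 got 15.7 6.9 y 0.6 th -0.133 F [ 0.9 -0.6 -2.1] M [ 0.51 -0.2   0.02]
14.35 cmd 17 6.5 got 16.9 6.5 y 0.6 th -0.159 F [-0.4 -0.7 -1.2] M [ 0.63 -0.19 -0.04]
14.60 cmd 18 6.5 got 17.9 6.5 y 0.6 th -0.174 F [-0.1  0.2 -1. ] M [ 0.69 -0.15 -0.03]
15.05 cmd 18 6.5 got 18.0 6.5 y 0.5 th -0.175 F [ 0.3  0.4 -1.5] M [ 0.65 -0.1  -0.02]
```

View pics/s3.png

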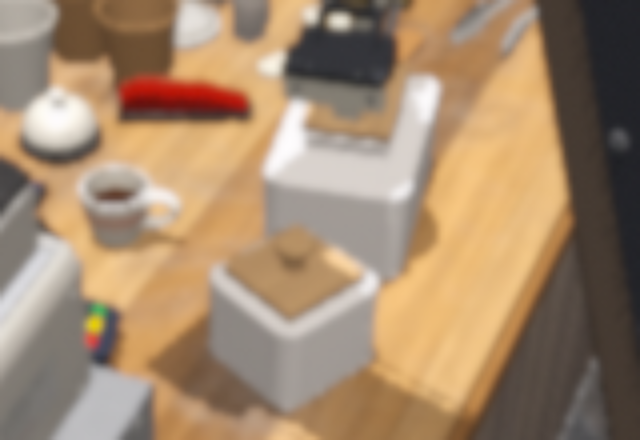

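The picture shows the canister standing in place with the lid raised in the gripper. The force on the lid has fallen to its own weight, so it's free. Now I'll level it and lift straight up.

```bash
python3 - <<'E'
from h import *
ok=True
for a,b in ((18.5,9),(19,12),(20,15),(21,18),(22,21),(24,24),(30,30),(38,38),(47,47)):
    if not rock(a,b,y=.5,lim=-10): print("pull!"); ok=False; break
manip.sleep(.5); rock(a,b,y=.5)
pos=manip.get_eef_pos(); R=manip.get_tcp_rot()
print(manip.get_finger_gap()*88, manip.get_gripper_force())
t=camera("top"); cv2.imwrite("pics/t4.png",t)
cv2.imwrite("pics/t4c.png",cv2.resize(t[130:260,310:490],None,fx=4,fy=4)); cv2.imwrite("pics/s4.png",cv2.resize(camera("scene")[130:240,270:430],None,fx=4,fy=4))
E
```

```text
15.36 cmd 18.5 9 got 18.6 9.1 y 0.0 th -0.145 F [ 0.7  0.3 -2. ] M [ 0.62 -0.16 -0.02]
15.64 cmd 19 12 got 18.9 11.9 y 0.2 th -0.107 F [-0.3  0.2 -1. ] M [ 0.44 -0.13  0.01]
15.92 cmd 20 15 got 20.0 14.9 y 0.3 th -0.077 F [-0.3  0.4 -2. ] M [ 0.34 -0.17  0.05]
16.19 cmd 21 18 got 20.9 17.8 y 0.3 th -0.047 F [-0.2 -0.2 -2.4] M [ 0.2  -0.12  0.06]
16.47 cmd 22 21 got 21.9 20.8 y 0.2 th -0.016 F [-0.6  0.3 -2.3] M [ 0.1  -0.11 -0.02]
16.75 cmd 24 24 got 24.1 24.0 y 0.4 th -0.001 F [-0.3  0.4 -1.8] M [ 0.06 -0.1  -0.01]
17.20 cmd 30 30 got 30.2 30.2 y 0.5 th -0.000 F [ 0.3  0.2 -0.7] M [-0.   -0.11  0.03]
17.75 cmd 38 38 got 38.1 38.1 y 0.5 th -0.000 F [-0.6  0.  -0.1] M [-0.01 -0.17 -0.01]
18.35 cmd 47 47 got 47.1 47.1 y 0.5 th -0.000 F [ 0.6  0.3 -2.4] M [-0.01 -0.11  0.05]
19.10 cmd 47 47 got 47.0 47.0 y 0.5 th 0.000 F [-0.1 -0.8 -0.7] M [ 0.   -0.15  0.02]
44.00970560064379 59.99588191509247
```

View pics/s4.png

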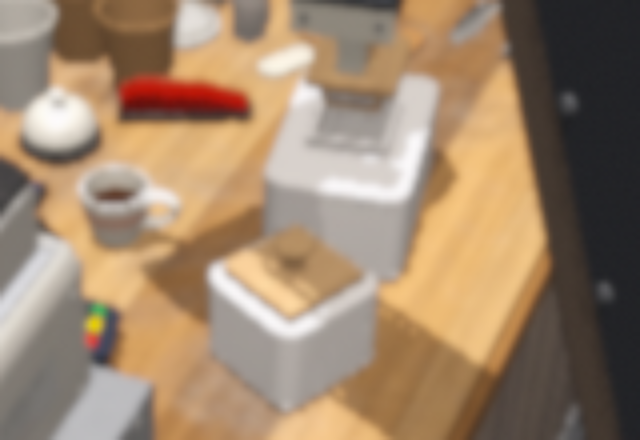

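View pics/t4c.png

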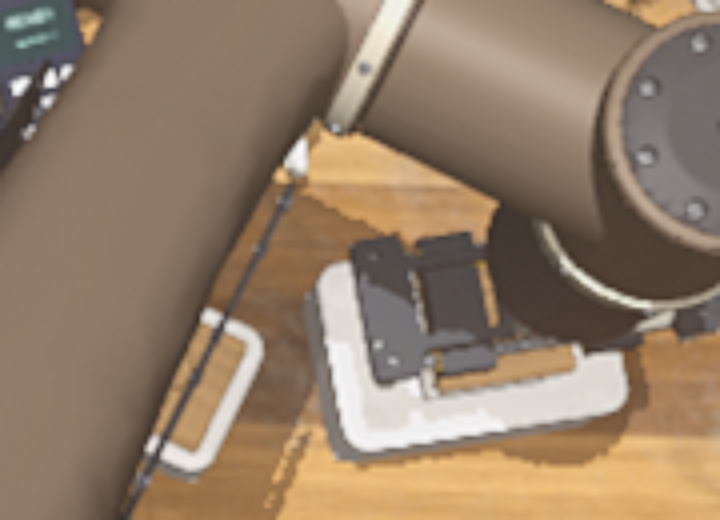

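The canister hasn't moved, and the lid is level and clear of the rim by about 19 mm. In the top view the canister outline is at the same pixels as before. Handing in.

```bash
python3 -c "
from station import workorder; print(workorder.job_done())"
```

```text
the job is handed in; nothing more can be done
None
```

The lid is rocked free and held level about 19 mm above the rim (by arm position), with the canister still in place on the counter and nothing around it touched; I've handed the job in, but the station gave no verdict.

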